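Refit the cover plate on a filter carrier and set its stop slide

ROBOT

A 6-joint arm with a two-finger parallel gripper is mounted at the origin on a cart in front of the work surface, level with it; the furniture and walls round the work are solid. World frame = base frame: x ahead of the robot, y to its left, z up, the work surface at z = 0. Lengths are in mm, angles in rad, forces in N, time in s.
With the tool pointing down it reaches from about 275 to 1000 mm from the base axis. Payload 8.4 kg.
Tool frame: the origin (TCP) lies midway between the tips of the shut fingers; the grasp point (between the pads) lies 19 mm behind it; y points along the fingers, x is the direction in which the jaws open and shut, and the axes are right-handed (so a half turn about y gives the same grasp; the last joint's range is limited). The gripper opens to 85 mm and grips with 20 to 120 N. Pads are 22 mm wide; open, the fingers measure 114 mm over their backs; the gripper's body (76 mm by 85 mm) begins 54 mm behind the grasp point. The pads swing forward as they close: fully open they stand 13 mm farther back than shut.
Start: joints at [-1.143, 0.353, 1.633, -0, 1.155, -0.002], TCP at [260.429, -568.159, 231.281] pointing down, gripper open.
Joint ranges: [-2.63, 2.63], [-0.92, 2.1], [0.06, 2.66], [-1.3, 4.44], [0, 2.69], [-3.02, 3.02]. Speed limits (rad/s): [2.22, 2.22, 2.79, 3.14, 3.14, 3.14].

INTERFACE

Orientations are given as a 3x3 rotation matrix whose columns are the frame's x, y, z axes.
In Python, from workcell import r gives the robot as it stands. The module is installed in compiled form; this text tells all that it offers.
- The arm moves only by the tool move_arm, never from a script. Its argument "steps" is one flat list of numbers, 7 for each row, row after row: the turn, a rotation vector about the world's x, y, z in rad, then the shift along the world's x, y, z in mm, then the closure, from 0 (fully open) to 1 (shut). In form: [ax, ay, az, dx, dy, dz, jaw, ax, ay, az, dx, dy, dz, jaw, ...]. A call has 1 to 12 rows; each row shifts and turns the commanded pose from where the row before left it; what a row does not reach is not made up. A row lasts 1/10 s, in which the tool goes at most 50 mm and 8.59 degrees, less where a joint would pass 70% of its speed; a pose out of reach is approached as far as the arm can. A call is refused whole if a number of a shift passes 50 or a number of a turn 0.15, either way. A call with a gripper value outside its range is refused whole. The fingers move at their own pace and stop on an object; "force" is the grip in N (left out, the last holds). Time passes only in rows, so rows that do not move let the fingers close. It gives the time, the measured TCP pose, the force and the opening at its end, in the units of the state.
- r.state(): the state, without advancing time (a new reading comes with each control period).
- r.grab_frame(name): name is "scene" or "top" or "wrist"; returns (picture, depth): 480x640x3 uint8, blue, green, red; 480x640 float32, mm along the optical axis (not along the pixel's ray), 0 where there is no reading.
- r.camera_model(name): a dict with "fx", "fy", "cx", "cy" (pixels), "dist_coeffs" ([k1, k2, p1, p2, k3] as OpenCV has them; the pictures are not rectified), "R" (3x3) and "t" (3): a world point X has camera coordinates R X + t; the wrist camera has in their place "T_tool_cam" (4x4, takes a point from camera to tool coordinates, whose origin is the TCP and whose axes are the tool frame's). Camera axes: x right, y down, z forward; pixel columns grow to the right and rows downward; lengths in mm; the calibration is good to about 2 mm. A picture is of the moment at which its call begins: read the wrist's pose just before it. camera_model takes no time and is no camera call.
- r.finish_job(): hands the job in, once; it reports no verdict.
The state is a dict: "time": time; "joints": joint angles; "dq": joint speeds; "joint_torque": joint torques, N m; "ee_pos": TCP position; "tool_rot": TCP orientation; "ft_force": force on the tool from outside, world axes, zero at the start; "moment": the same for the moment, N m; "finger_gap": finger opening in mm.
Only numpy, scipy, OpenCV 4.12 (cv2) and the standard library are available. Lean on these libraries where they do the work, as an engineer would, in place of code of your own. Each camera call takes 0.05 s, during which the arm holds its last target.

TASK

Put the cover plate back on the filter carrier: rest it on the two studs, slide it in under the fixed lip at the far end and feel for its holes to drop over the studs, so that it lies flat on the deck. Then push the stiff stop slide forward over the plate's near edge, in small nudges, until its line meets the line on the index clip, without running past it. Leave the other things on the desk where they are.

Things in the scene. Friction and masses are not known exactly. Their poses are not given: they have to be found in the camera images.
- cover: Loose aluminium plate, 76 (x) x 100 (y) x 5 mm, 0.16 kg, lying flat, handle up. Origin: centre of its underside, z up. Two through holes of 13 mm diameter at x = 0, y = +-36 mm. On its middle a black block handle, 32 (x) x 14 (y) mm, 32 mm high (top 37 mm above the underside), to be pinched across its 14 mm. A half turn about z makes no difference.
- carrier: Carrier fixed on the desk. Origin: on the desk under the centre of the seat; x forward (away from the robot, towards the lip), y left, z up. Deck x -46 to 58, y +-62, top z = 20 mm. A tail behind it, x -142 to -44, y +-30 mm, same top, holds the stop slide between guide rails (x up to -58, y +-17.5 to +-27.5, top z = 29 mm). At the far end a wall from x = 41 mm, top z = 40 mm, with the lip.
- lip_edge (a point): Middle of the lower near edge of the fixed lip that overhangs the deck's far end: x = 31 mm, z = 35 mm in the carrier's frame, 110 mm long in y. The seated plate's far edge lies 7 mm under it, so the plate cannot be lowered straight down: level on the stud tops it slides in from the near side, 4 mm of air above it.
- seat (a point): Point on the deck's top midway between the two studs (carrier x = y = 0, z = 20 mm, same axes). The seated plate's origin lies here, plate y along carrier y, with 2 mm play. The studs, 9 mm in diameter and 6 mm high, stand at y = +-36 mm. On the stud tops the plate is 6 mm higher than seated.
- stop (a joint): Stop slide's position in m along carrier x; 0 = fully back, 0.052 = forward end; starts at 0 to 0.006. Stiff (about 4 N of friction), stays where left. The front of its 30 mm wide tongue is at carrier x = -68 mm plus this value; the tongue passes 2 mm above a seated plate and cannot pass over an unseated one.
- stop_knob (a point): Centre of the top of the stop slide's upright black knob, 14 (carrier x) x 26 (y) mm, 28 mm high; top 59 mm over the desk. The slide's body, top 31 mm over the desk, is 30 mm wide and reaches 16 mm behind the knob. Push the knob's near face towards carrier +x.
- stop_line (a point): Left end of the dark line across the top of the stop slide's body, 15 mm behind the knob's centre and 31 mm over the desk; moves with the slide; carrier axes.
- index: Steel index clip, 12 x 12 x 3.5 mm, fixed on the left guide rail; its place along the rail differs each time. Origin: centre of its underside, 29 mm over the desk, carrier axes. A dark line runs across its top along y at its x = 0. The slide is at the mark when both lines have the same carrier x (joint value 0.038 to 0.046).
- mouse: black computer mouse, 112x62x40 mm; bystander. Origin at the centre of its underside.
- pen_blue: white and blue pen lying down, 138x10x10 mm; bystander. Origin at the centre of its underside.
- coverslip_box: small white box with lid, 30x30x16 mm; bystander. Origin at the centre of its underside.
- dish: clear round culture dish, 62 wide, 14 high mm; bystander. Origin at the centre of its underside.
- dust_cap: black round cap, 36 wide, 12 high mm; bystander. Origin at the centre of its underside.
There are look-alikes about, which are no part of the job. Leave any turquoise look-alike of the cover alone.

How it is judged (in metres and radians):
On the way:
1. the cover plate lies flat on the deck with both holes over the studs, while the stop slide is still back (horizontal distance between cover and seat below 0.005 m and z of cover in the frame of seat below 0.002 m and angle between the z axis of cover and the z axis of carrier, either way round below 0.035 rad and angle between the y axis of cover and the y axis of carrier, either way round below 0.12 rad and value of joint stop below 0.02 m), for 0.2 s.
At the end, for the whole second after the job is handed in: The cover plate is at rest and seated: its origin within 5 mm horizontally and 2 mm in height of the seat, flat within 2 degrees and in line with the carrier within 7 degrees; the stop slide's line is within 3 mm of the index clip's line (horizontal distance between cover and seat below 0.005 m and z of cover in the frame of seat below 0.002 m and angle between the z axis of cover and the z axis of carrier, either way round below 0.035 rad and angle between the y axis of cover and the y axis of carrier, either way round below 0.12 rad and x of stop_line in the frame of index between -0.003 and 0.003 m and linear speed of cover below 0.01 m/s); the robot touches nothing.
It fails at once if the stop slide runs more than 4 mm past the index line (x of stop_line in the frame of index above 0.004 m).
It fails at once if the mouse, pen, coverslip box, dish or dust cap is moved more than 30 mm (distance of any of mouse, pen_blue, coverslip_box, dish, dust_cap from where it was at the start of the episode above 0.03 m).
It also fails if it takes over 58 s, if anything falls off the work surface, if the arm or the gripper's body presses on something with over 40 N, if the wrist force passes 120 N, or if a joint passes its speed limit or range.

## Working session

There is one attempt and no reset: what is moved stays moved. The work goes in short steps, Python scripts to look and compute and a tool call to move; the robot and the scene stay as the last step left them, time stands still between calls to the robot, and variables do not carry over. Pictures are saved under pics/ and viewed, and the job is handed in when it is done.

Besides the shell and the picture viewer there is one more tool, called after ">>>" by a JSON object that holds its "fn" and its "kwargs". move_arm: Moves the arm, as the interface text tells. Its arguments: {"type":"object","properties":{"steps":{"type":"array"},"force":{"type":"number"}},"required":["steps"]}

```bash
mkdir -p pics; cat > h.py <<'E'
import numpy as np, cv2
from workcell import r
def grab(n,tag):
    s=r.state(); p,d=r.grab_frame(n); cv2.imwrite(f'pics/{tag}.png',p); np.savez(f'pics/{tag}.npz',p=p,d=d,ee=s['ee_pos'],R=s['tool_rot'],t=s['time']); return p,d,s
def cam(n,ee=None,R=None):
    m=r.camera_model(n); K=np.array([[m['fx'],0,m['cx']],[0,m['fy'],m['cy']],[0,0,1]]); D=np.array(m['dist_coeffs'],float)
    if n=='wrist':
        T=np.array(m['T_tool_cam']); W=np.eye(4); W[:3,:3]=R; W[:3,3]=ee; C=np.linalg.inv(W@T); return K,D,C[:3,:3],C[:3,3]
    return K,D,np.array(m['R']),np.array(m['t'])
def proj(c,X):
    K,D,R,t=c; return cv2.projectPoints(np.atleast_2d(np.array(X,float)),cv2.Rodrigues(R)[0],t,K,D)[0].reshape(-1,2)
def atz(c,uv,z):
    K,D,R,t=c; n=cv2.undistortPoints(np.array(uv,float).reshape(-1,1,2),K,D).reshape(-1,2)
    o=-R.T@t; out=[]
    for a in n:
        d=R.T@np.array([a[0],a[1],1]); out.append(o+d*(z-o[2])/d[2])
    return np.array(out)
def atd(c,uv,dep):
    K,D,R,t=c; n=cv2.undistortPoints(np.array(uv,float).reshape(-1,1,2),K,D).reshape(-1,2)
    return np.array([R.T@(np.array([a[0],a[1],1])*q-t) for a,q in zip(n,np.atleast_1d(dep))])
def load(tag,n):
    z=np.load(f'pics/{tag}.npz'); return z['p'],z['d'],cam(n,z['ee'],z['R'])
def crop(tag,x0,y0,x1,y1,k):
    p=cv2.imread(f'pics/{tag}.png')[y0:y1,x0:x1]; cv2.imwrite(f'pics/{tag}_c{x0}_{y0}.png',cv2.resize(p,None,fx=k,fy=k,interpolation=cv2.INTER_CUBIC))
E
python3 - <<'E'
from h import *
grab('top','top0');grab('scene','sc0')
print(r.state()['time'], np.round(r.state()['tool_rot'],3), r.state()['finger_gap'],r.camera_model('wrist')['T_tool_cam'])
c=cam('top');print(-c[2].T@c[3]);c=cam('scene');print(-c[2].T@c[3])
E
```

```text
0.1 [[ 0.417 -0.001  0.909]
 [-0.909  0.001  0.417]
 [-0.001 -1.     0.   ]] 85.04650340530488 [[ 9.99999911e-01  2.60299420e-04  3.31656687e-04 -1.37258025e-01]
 [-2.39930948e-04 -2.95490060e-01  9.55345784e-01 -1.41667203e+02]
 [ 3.46677208e-04 -9.55345779e-01 -2.95489971e-01  7.47963756e+01]
 [ 0.00000000e+00  0.00000000e+00  0.00000000e+00  1.00000000e+00]]
[ 354.63419625  -27.29174391 1398.26715935]
[130.3325326  502.00932753 640.75477887]
```

View pics/top0.png

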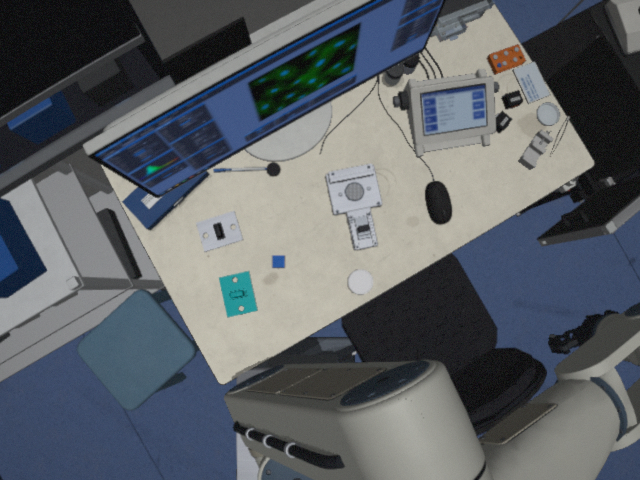

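View pics/sc0.png

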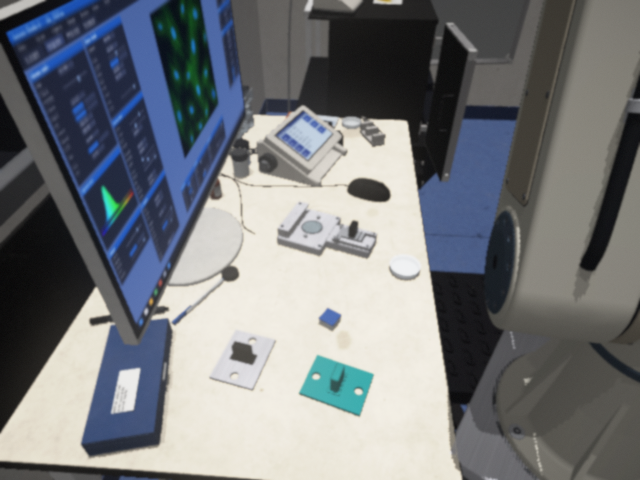

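The top view shows the grey plate with a black handle at (219,231), a turquoise look-alike at (238,294), and the carrier at (355,190) with its tail and slide at (362,230). The monitor overhangs the far side of the desk. Next I'll enlarge the plate and the carrier.

```bash
python3 - <<'E'
from h import *
crop('top0',180,195,260,255,8);crop('top0',310,150,400,260,5);crop('sc0',200,320,290,395,8)
c=cam('top')
for n,uv,z in [('cover',(219,231),5),('turq',(238,294),5),('seat',(354,192),20),('tail',(363,246),20),('lipfar',(350,170),40),('dish',(360,282),5),('mouse',(438,202),20),('box',(279,262),16),('pen',(250,170),5),('cap',(273,170),6)]:
    print(n,np.round(atz(c,[uv],z)[0]))
p,d,_=load('top0','top')
for uv in [(219,231),(210,240),(354,192),(250,170),(150,210),(200,180)]: print(uv,atd(c,[uv],d[uv[1],uv[0]]).round())
E
```

```text
cover [490. 205.   5.]
turq [335. 155.   5.]
seat [ 586. -130.   20.]
tail [ 452. -151.   20.]
lipfar [ 637. -119.   40.]
dish [ 364. -145.    5.]
mouse [ 562. -339.   20.]
box [413.  54.  16.]
pen [644. 129.   5.]
cap [644.  71.   6.]
(219, 231) [[487. 199.  36.]]
(210, 240) [[468. 226.   9.]]
(354, 192) [[ 586. -130.   21.]]
(250, 170) [[643. 129.   8.]]
(150, 210) [[539. 371.  38.]]
(200, 180) [[616. 252.  22.]]
```

View pics/top0_c180_195.png

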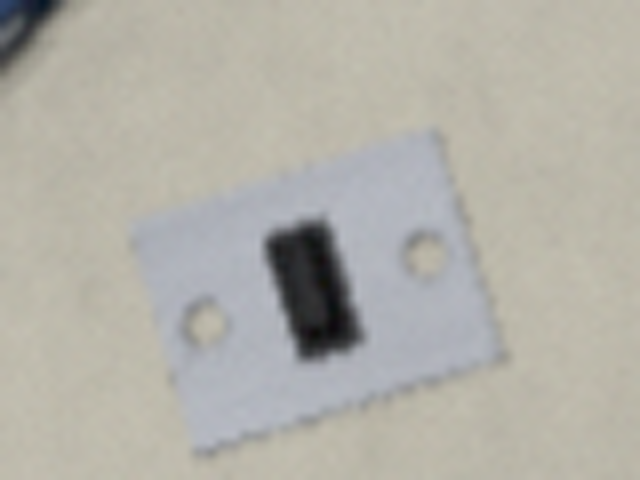

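View pics/top0_c310_150.png

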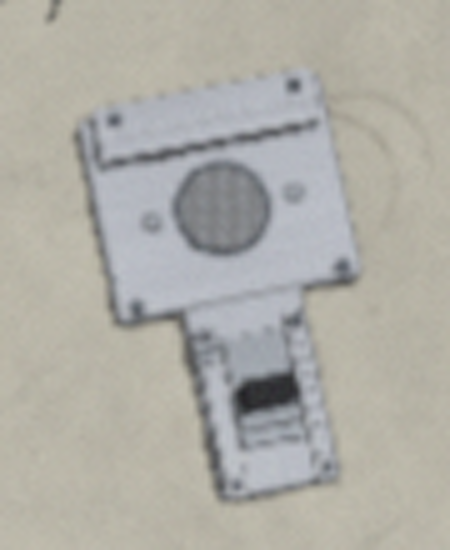

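View pics/sc0_c200_320.png

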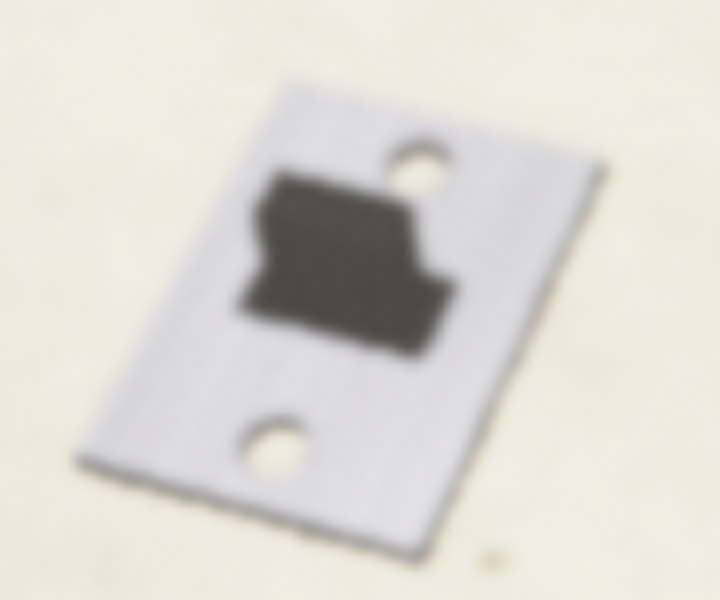

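```bash
python3 - <<'E'
from h import *
c=cam('top')
f=lambda u,k,o:((np.array(u)+.5)/k-.5+np.array(o))
h=atz(c,[f((205,323),8,(180,195)),f((425,255),8,(180,195))],5)
s=atz(c,[f((151,221),5,(310,150)),f((294,192),5,(310,150))],26)
for n,a in(('cover',h),('carrier',s)):
    v=a[0]-a[1];print(n,a.round(1).tolist(),'mid',a.mean(0).round(1),'len',np.linalg.norm(v).round(1),'yaw of y axis',np.degrees(np.arctan2(v[1],v[0]))-90)
R=np.array(r.state()['tool_rot']);print('tool x yaw',np.degrees(np.arctan2(R[1,0],R[0,0])),r.state()['ee_pos'])
E
```

```text
cover [[480.4, 238.9, 5.0], [501.7, 170.5, 5.0]] mid [491.  204.7   5. ] len 71.7 yaw of y axis 17.25215874983229
carrier [[580.3, -94.5, 26.0], [594.9, -165.1, 26.0]] mid [ 587.6 -129.8   26. ] len 72.1 yaw of y axis 11.741453083588098
tool x yaw -65.37622994549368 [ 260.23968292 -567.75162287  230.61708844]
```

```bash
python3 - <<'E'
from h import *
p,d,c=load('top0','top')
for uv in [(160,192),(155,185),(200,170),(250,145),(300,117),(350,95),(400,70),(445,35),(430,100),(470,100)]: print(uv,atd(c,[uv],d[uv[1],uv[0]]).round())
E
```

```text
(160, 192) [[561. 311. 169.]]
(155, 185) [[566. 306. 230.]]
(200, 170) [[612. 224. 159.]]
(250, 145) [[673. 115. 145.]]
(300, 117) [[739.   1. 142.]]
(350, 95) [[ 840. -123.    4.]]
(400, 70) [[ 885. -243.   67.]]
(445, 35) [[ 973. -356.   84.]]
(430, 100) [[ 796. -308.  103.]]
(470, 100) [[ 800. -407.   99.]]
```

Candidates for the cover are the grey plate with black handle at top px (219,231) and the turquoise one at (238,294). I choose the grey plate: the crop shows the handle across the middle and holes 72 mm apart. I'll approach with the wrist camera on the robot's side, because the monitor is close to the far side.

>>> {"fn": "move_arm", "kwargs": {"steps": [0, 0, 0.15, 11.5, 38.6, -1.5, 0, 0, 0, 0.15, 11.5, 38.6, -1.5, 0, 0, 0, 0.15, 11.5, 38.6, -1.5, 0, 0, 0, 0.15, 11.5, 38.6, -1.5, 0, 0, 0, 0.15, 11.5, 38.6, -1.5, 0, 0, 0, 0.15, 11.5, 38.6, -1.5, 0, 0, 0, 0.15, 11.5, 38.6, -1.5, 0, 0, 0, 0.15, 11.5, 38.6, -1.5, 0, 0, 0, 0.15, 11.5, 38.6, -1.5, 0, 0, 0, 0.15, 11.5, 38.6, -1.5, 0]}}

```text
time: 1.1
ee_pos: [375.5, -180.5, 216.2]
tool_rot: [[0.934, 0.0, -0.357], [0.357, 0.0, 0.934], [0.0, -1.0, -0.0]]
ft_force: [0.5, -0.3, -0.6]
finger_gap: 85.1
```

>>> {"fn": "move_arm", "kwargs": {"steps": [0, 0, 0.15, 11.5, 38.6, -1.5, 0, 0, 0, 0.15, 11.5, 38.6, -1.5, 0, 0, 0, 0.15, 11.5, 38.6, -1.5, 0, 0, 0, 0.15, 11.5, 38.6, -1.5, 0, 0, 0, 0.15, 11.5, 38.6, -1.5, 0, 0, 0, 0.15, 11.5, 38.6, -1.5, 0, 0, 0, 0.15, 11.5, 38.6, -1.5, 0, 0, 0, 0.15, 11.5, 38.6, -1.5, 0, 0, 0, 0.15, 11.5, 38.6, -1.5, 0, 0, 0, 0.15, 11.5, 38.6, -1.5, 0]}}

```text
time: 2.1
ee_pos: [490.4, 205.5, 201.0]
tool_rot: [[-0.29, -0.0, -0.957], [0.957, -0.0, -0.29], [-0.0, -1.0, 0.0]]
ft_force: [0.6, -0.3, -0.5]
finger_gap: 85.5
```

```bash
python3 - <<'E'
from h import *
p,d,s=grab('wrist','w1');print(s['time'],np.round(s['ee_pos'],1),np.round(s['tool_rot'],3).tolist(),np.round(s['joints'],2))
E
```

```text
2.1 [490.4 205.5 201. ] [[-0.29, -0.0, -0.957], [0.957, -0.0, -0.29], [-0.0, -1.0, 0.0]] [ 0.39  0.24  1.86 -0.    1.04 -1.47]
```

View pics/w1.png

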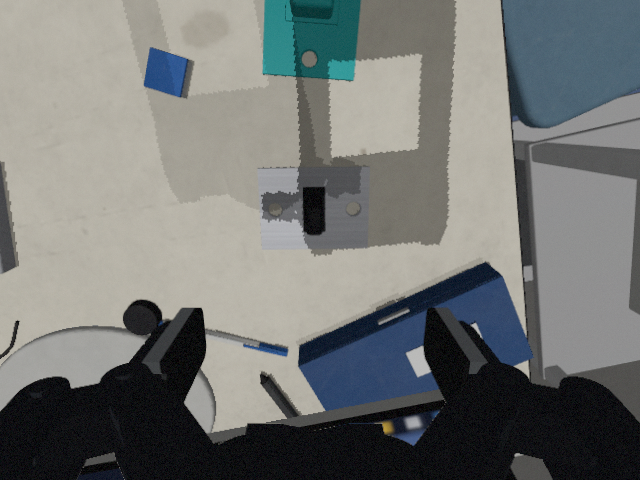

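The grey plate is centred at px (313,208), with holes at about (276,208) and (353,208). The fingers are at the bottom of the picture.

```bash
python3 - <<'E'
from h import *
crop('w1',250,155,380,260,6)
E
```

```text
(no output)
```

View pics/w1_c250_155.png

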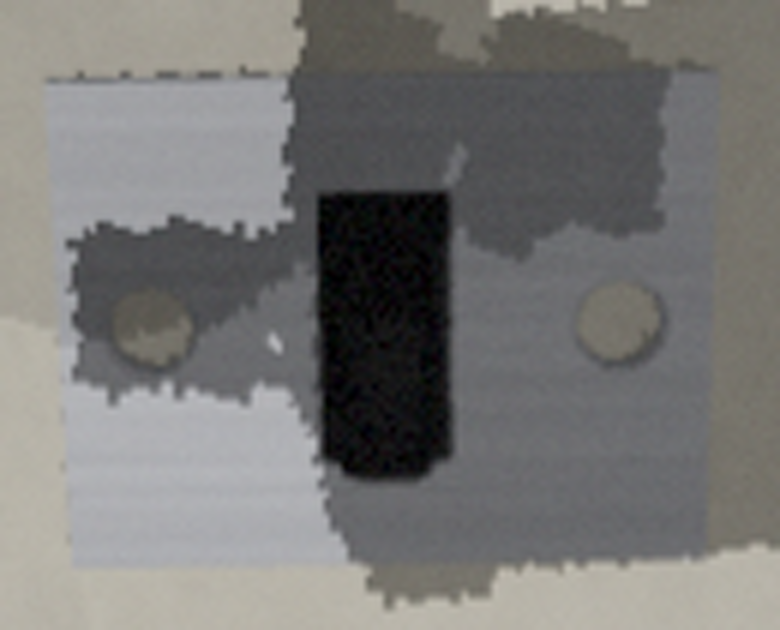

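```bash
python3 - <<'E'
from h import *
p,d,c=load('w1','wrist')
f=lambda u,k,o:((np.array(u)+.5)/k-.5+np.array(o))
o=(250,155)
h=atz(c,[f(u,6,o) for u in((621,321),(152,326))],5)
k=atz(c,[f(u,6,o) for u in((45,78),(718,70),(707,556),(72,567))],5)
t=atz(c,[f(u,6,o) for u in((318,191),(450,191))],37)
b=h[0]-h[1];print(h.round(1).tolist(),h.mean(0),np.linalg.norm(b),np.degrees(np.arctan2(b[1],b[0])))
print(k.round(1).tolist(),k.mean(0),[np.linalg.norm(k[i]-k[i-1]).round(1) for i in range(4)])
print(t, np.linalg.norm(t[0]-t[1]))
R=np.array(r.state()['tool_rot']);print(np.degrees(np.arctan2(R[1,0],R[0,0])))
E
```

```text
[[476.7, 238.4, 5.0], [498.3, 170.3, 5.0]] [487.50663425 204.30974304   5.        ] 71.43300345253704 107.5319290088606
[[466.8, 145.4, 5.0], [436.8, 240.0, 5.0], [508.5, 263.3, 5.0], [539.3, 168.3, 5.0]] [487.84342501 204.25059305   5.        ] [np.float64(76.0), np.float64(99.3), np.float64(75.3), np.float64(99.9)]
[[466.11173561 188.1704982   37.        ]
 [460.91012407 205.28305912  37.        ]] 17.8856507824841
107.44308318249689
```

```bash
python3 - <<'E'
from h import *
p,d,c=load('w1','wrist')
for row in (188,192,200,210,220,228,231,234):
    us=[(u,row) for u in range(298,330)]
    X=atd(c,us,[d[v,u] for u,v in us]); print(row,X[:,2].round().astype(int).tolist())
R=np.load('pics/w1.npz')['R']
us=[(u,v) for u in range(295,335) for v in range(180,240)]
X=atd(c,us,[d[v,u] for u,v in us]); X=X[abs(X[:,2]-36)<3]
Y=(X-np.array([487.7,204.3,0]))@R
print(Y.min(0),Y.max(0),np.percentile(Y,5,0),np.percentile(Y,95,0),len(Y),np.median(X[:,2]))
E
```

```text
188 [5, 4, 4, 3, 4, 7, 6, 7, 5, 6, 6, 7, 5, 7, 6, 6, 5, 6, 7, 6, 6, 5, 8, 6, 8, 8, 5, 4, 4, 4, 3, 5]
192 [4, 4, 3, 3, 5, 6, 6, 5, 5, 6, 6, 6, 5, 6, 6, 5, 7, 7, 6, 6, 7, 6, 7, 7, 6, 6, 6, 5, 4, 3, 4, 3]
200 [4, 4, 4, 4, 4, 4, 6, 6, 34, 36, 35, 35, 35, 35, 36, 35, 37, 36, 34, 34, 36, 36, 35, 35, 6, 6, 6, 4, 3, 5, 4, 5]
210 [4, 4, 4, 4, 3, 6, 6, 6, 35, 35, 37, 37, 34, 35, 35, 36, 36, 37, 36, 35, 38, 36, 36, 35, 33, 6, 6, 5, 5, 4, 4, 3]
220 [4, 4, 4, 4, 5, 4, 5, 6, 33, 35, 36, 35, 37, 36, 35, 36, 36, 36, 35, 36, 37, 37, 36, 33, 34, 6, 6, 4, 4, 3, 4, 4]
228 [6, 5, 5, 3, 4, 3, 7, 5, 34, 36, 36, 36, 36, 35, 37, 36, 38, 36, 36, 36, 37, 38, 36, 37, 33, 6, 6, 4, 3, 4, 3, 4]
231 [4, 4, 4, 4, 5, 2, 6, 6, 34, 35, 35, 35, 36, 36, 36, 35, 36, 36, 38, 35, 35, 37, 35, 35, 35, 6, 6, 4, 5, 3, 4, 3]
234 [4, 4, 4, 4, 4, 4, 4, 5, 4, 33, 36, 36, 36, 37, 37, 36, 36, 36, 36, 35, 34, 36, 36, 33, 5, 4, 6, 4, 4, 5, 4, 5]
[ -6.71634871 -38.39483076 -16.89790855] [  6.93711977 -33.02280634  15.25519846] [ -6.52181813 -37.07879746 -14.23970075] [  5.99885959 -33.67160097  13.70760194] 594 35.761790616521274
```

The handle top measures 14 mm wide and centred on the plate, at z about 36. It stands on a wider black foot at z about 6. I'll descend onto the handle with the tips at z about 13.

>>> {"fn": "move_arm", "kwargs": {"steps": [0, 0, 0, -2.7, -1.2, -39, 0.4, 0, 0, 0, 0, 0, -45, 0.4, 0, 0, 0, 0, 0, -40, 0.4, 0, 0, 0, 0, 0, -30, 0.4, 0, 0, 0, 0, 0, -20, 0.4, 0, 0, 0, 0, 0, -14, 0.4, 0, 0, 0, 0, 0, 0, 0.6, 0, 0, 0, 0, 0, 0, 1, 0, 0, 0, 0, 0, 0, 1, 0, 0, 0, 0, 0, 0, 1, 0, 0, 0, 0, 0, 0, 1, 0, 0, 0, 0, 0, 0, 1], "force": 50}}

```text
time: 3.35
ee_pos: [488.5, 202.9, 14.4]
tool_rot: [[-0.284, 0.002, -0.959], [0.959, 0.001, -0.284], [0.0, -1.0, -0.002]]
ft_force: [-1.2, -0.8, 6.2]
finger_gap: 12.7
```

>>> {"fn": "move_arm", "kwargs": {"steps": [0, 0, 0, 0, 0, 8, 1, 0, 0, 0, 0, 0, 30, 1, 0, 0, -0.01, 16.8, -31.9, 20, 1, 0, 0, -0.01, 16.8, -31.9, 20, 1, 0, 0, -0.01, 16.8, -31.9, 20, 1, 0, 0, -0.01, 16.8, -31.9, 20, 1, 0, 0, -0.01, 16.8, -31.9, 20, 1, 0, 0, -0.01, 16.8, -31.9, 20, 1, 0, 0, -0.01, 16.8, -31.9, 20, 1, 0, 0, -0.01, 16.8, -31.9, 20, 1, 0, 0, -0.01, 16.8, -31.9, 20, 1, 0, 0, -0.01, 16.8, -31.9, 20, 1]}}

```text
time: 4.55
ee_pos: [655.7, -117.7, 252.6]
tool_rot: [[-0.186, -0.0, -0.982], [0.982, 0.0, -0.186], [0.0, -1.0, 0.0]]
ft_force: [0.8, 1.2, -2.8]
finger_gap: 12.9
```

```bash
python3 - <<'E'
from h import *
p,d,s=grab('wrist','w2');print(s['time'],np.round(s['ee_pos'],1),np.round(s['tool_rot'],3).tolist(),s['ft_force'],s['finger_gap'])
p,d,s=grab('wrist','w2');print(s['time'],np.round(s['ee_pos'],1),np.round(s['tool_rot'],4).tolist())
E
```

```text
4.55 [ 655.7 -117.7  252.6] [[-0.186, -0.0, -0.982], [0.982, 0.0, -0.186], [0.0, -1.0, 0.0]] [ 0.82902412  1.18285022 -2.76949582] 12.9193380675746
4.6 [ 659.6 -122.8  256.5] [[-0.1845, 0.0069, -0.9828], [0.9828, -0.0041, -0.1845], [-0.0053, -1.0, -0.0061]]
```

View pics/w2.png

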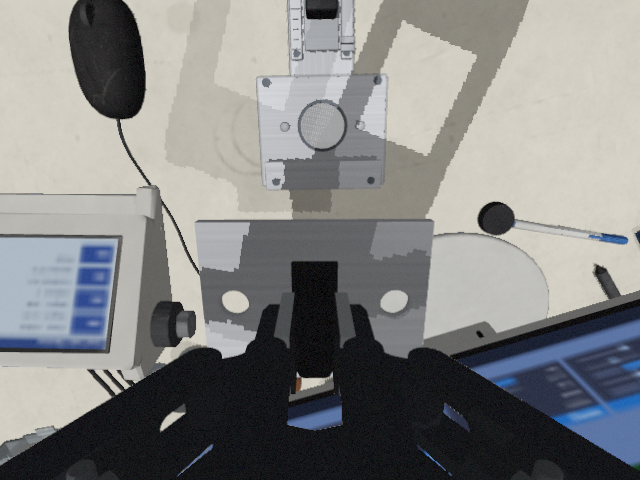

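The plate hangs level in the grip, with its holes at (235,301) and (394,301). The carrier is at (322,130), with studs at (285,127) and (361,126) and the knob at the top edge (322,8). The arm was still settling, so I'll retake.

```bash
python3 - <<'E'
from h import *
for i in range(4):
    p,d,s=grab('wrist','w3');print(s['time'],np.round(s['ee_pos'],1),np.round(s['tool_rot'],4).tolist())
crop('w3',240,60,400,200,5);crop('w3',190,210,440,330,3)
E
```

```text
4.65 [ 658.5 -120.5  254.9] [[-0.184, 0.0061, -0.9829], [0.9829, -0.0025, -0.184], [-0.0036, -1.0, -0.0056]]
4.7 [ 656.7 -118.3  253. ] [[-0.1846, 0.0027, -0.9828], [0.9828, -0.0007, -0.1846], [-0.0012, -1.0, -0.0026]]
4.75 [ 655.4 -116.9  251.6] [[-0.1857, 0.0001, -0.9826], [0.9826, 0.0003, -0.1857], [0.0002, -1.0, -0.0001]]
4.8 [ 654.8 -116.   250.8] [[-0.1867, -0.0014, -0.9824], [0.9824, 0.0007, -0.1867], [0.0009, -1.0, 0.0013]]
```

View pics/w3_c240_60.png

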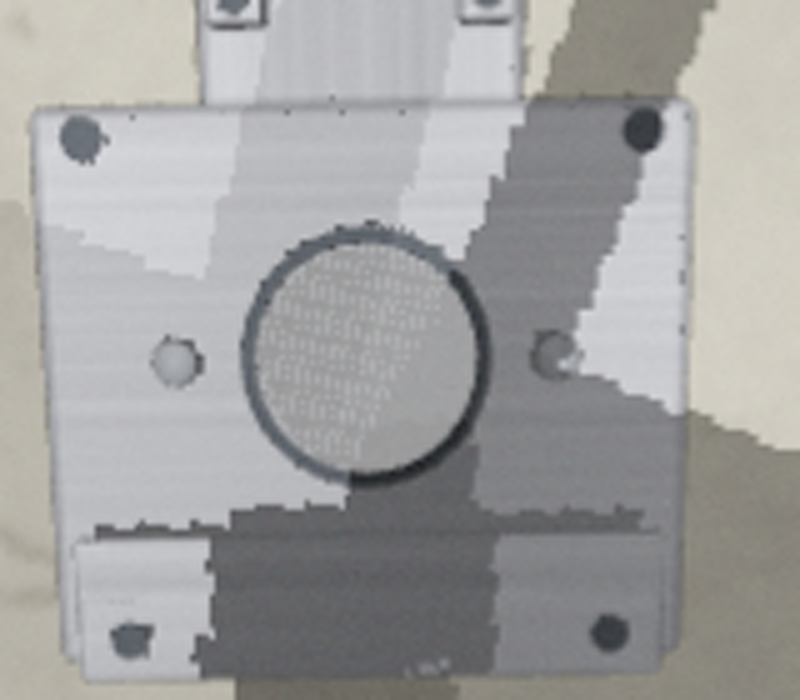

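View pics/w3_c190_210.png

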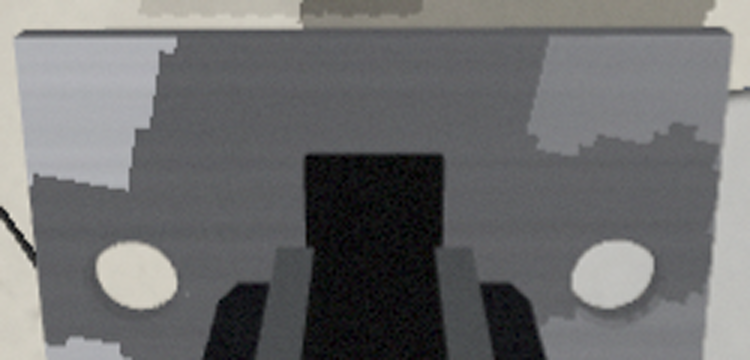

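```bash
python3 - <<'E'
from h import *
p,d,c=load('w3','wrist');z=np.load('pics/w3.npz');ee=z['ee'];R=z['R']
f=lambda u,k,o:((np.array(u)+.5)/k-.5+np.array(o))
s=atz(c,[f(u,5,(240,60)) for u in((553,355),(178,361))],26)
def rep(n,a):
    v=a[0]-a[1];print(n,a.round(1).tolist(),'mid',a.mean(0).round(2),'len',np.linalg.norm(v).round(2),'yaw',np.degrees(np.arctan2(v[1],v[0])).round(2))
rep('studs',s)
k=[f(u,5,(240,60)) for u in((690,105),(35,108),(85,682),(660,668))]
print(atz(c,k[:2],20).round(1).tolist(), atz(c,k[2:],40).round(1).tolist())
lip=atz(c,[f(u,5,(240,60)) for u in((655,530),(90,536))],40);rep('lip top edge',lip)
uh=[f(u,3,(190,210)) for u in((613,274),(137,274))]
for dz in (7.4,9.4,11.4):
    h=atz(c,uh,ee[2]-dz);rep('holes %.1f'%dz,h); print((R.T@(h.mean(0)-ee)).round(2))
kc=[f(u,3,(190,210)) for u in((730,32),(16,34))]
h=atz(c,kc,ee[2]-9.4);rep('near edge',h);print((R.T@(h.mean(0)-ee)).round(2))
print('tool yaw',np.degrees(np.arctan2(R[1,0],R[0,0])))
for uv in [(250,235),(410,235),(380,250)]: print((atd(c,[uv],d[uv[1],uv[0]])[0][2]-ee[2]).round(1))
E
```

```text
studs [[578.3, -96.3, 26.0], [592.5, -165.0, 26.0]] mid [ 585.41 -130.64   26.  ] len 70.19 yaw 101.66
[[530.3, -80.4, 20.0], [553.3, -198.5, 20.0]] [[653.0, -171.7, 40.0], [630.1, -65.6, 40.0]]
lip top edge [[605.2, -72.4, 40.0], [625.8, -174.7, 40.0]] mid [ 615.53 -123.58   40.  ] len 104.38 yaw 101.38
holes 7.4 [[645.8, -82.3, 243.4], [658.7, -150.3, 243.4]] mid [ 652.22 -116.31  243.41] len 69.16 yaw 100.77
[0.15 7.4  2.54]
holes 9.4 [[646.6, -81.7, 241.4], [659.7, -150.6, 241.4]] mid [ 653.18 -116.13  241.41] len 70.09 yaw 100.77
[0.15 9.4  1.56]
holes 11.4 [[647.5, -81.1, 239.4], [660.8, -150.8, 239.4]] mid [ 654.14 -115.94  239.41] len 71.02 yaw 100.77
[ 0.15 11.4   0.58]
near edge [[608.0, -74.9, 241.4], [626.7, -171.6, 241.4]] mid [ 617.37 -123.24  241.41] len 98.43 yaw 100.94
[-0.16  9.45 38.07]
tool yaw 100.76017391171978
-10.8
-9.5
-10.4
```

```bash
python3 - <<'E'
from h import *
p,d,c=load('w3','wrist')
for uv in [(265,110),(270,150),(375,110),(300,100),(320,180),(200,170),(220,50),(450,50)]: print(uv,d[uv[1],uv[0]],atd(c,[uv],np.median(d[uv[1]-2:uv[1]+3,uv[0]-2:uv[0]+3])).round(1))
s=r.state();print(s['time'],s['ee_pos'])
p,d,s=grab('wrist','w4');print(s['time'],np.round(s['ee_pos'],1))
E
python3 - <<'E'
import numpy as np
a=np.load('pics/w3.npz')['p'].astype(int);b=np.load('pics/w4.npz')['p'].astype(int);print(abs(a-b).mean())
E
```

```text
(265, 110) 351.53644 [[ 575.  -178.2   19.2]]
(270, 150) 362.95236 [[ 610.4 -168.    18.8]]
(375, 110) 353.58945 [[555.7 -76.7  19. ]]
(300, 100) 350.47064 [[ 560.2 -147.5   19.2]]
(320, 180) 351.17285 [[ 627.1 -115.7   38.9]]
(200, 170) 390.2997 [[ 645.4 -238.1   -1.1]]
(220, 50) 354.56287 [[ 529.1 -231.    -0.8]]
(450, 50) 356.2504 [[487.9 -16.2  -1.2]]
4.85 [ 654.55156719 -115.49911175  250.4808383 ]
4.85 [ 654.6 -115.5  250.5]
3.593349609375
```

```bash
python3 - <<'E'
from h import *
m=r.camera_model('wrist');print(m['fx'],m['fy'],m['cx'],m['cy'],m['dist_coeffs'])
p,d,c=load('w1','wrist')
print(d[170,270],d[205,280],d[245,280])
p,d,c=load('w3','wrist')
print(d[85,260],d[85,370],d[130,275],d[130,370])
p,d,c=load('w4','wrist');g=cv2.cvtColor(p,cv2.COLOR_BGR2GRAY)
print(g[120,248:270].tolist());print(g[120,372:392].tolist())
E
```

```text
376.64392044590824 376.64392044590824 314.321366784061 241.19113941133338 [-0.01684661  0.          0.          0.          0.        ]
334.26797 345.351 356.37665
345.52185 346.6244 352.01523 356.8079
[166, 185, 192, 193, 193, 193, 192, 192, 193, 194, 193, 193, 192, 193, 193, 192, 192, 192, 194, 193, 192, 191]
[203, 202, 203, 193, 174, 179, 204, 206, 205, 206, 204, 205, 207, 207, 206, 206, 205, 205, 206, 204]
```

>>> {"fn": "move_arm", "kwargs": {"steps": [0, 0, 0.013, -21, -4.3, -30, 1, 0, 0, 0, -21.2, -4.3, -40, 1, 0, 0, 0, -21.2, -4.3, -40, 1, 0, 0, 0, -21.1, -4.2, -40, 1, 0, 0, 0, 0, 0, -28, 1, 0, 0, 0, 0, 0, -14, 1, 0, 0, 0, 0, 0, 0, 1, 0, 0, 0, 0, 0, 0, 1, 0, 0, 0, 0, 0, 0, 1]}}

```text
time: 5.8
ee_pos: [572.8, -133.5, 60.9]
tool_rot: [[-0.2, 0.003, -0.98], [0.98, -0.001, -0.2], [-0.001, -1.0, -0.003]]
ft_force: [-0.1, 1.1, -1.1]
finger_gap: 12.7
```

```bash
python3 - <<'E'
from h import *
p,d,s=grab('scene','s1');print(s['time'],np.round(s['ee_pos'],1),np.round(s['ft_force'],2),np.round(s['moment'],2))
grab('wrist','w5')
crop('s1',250,150,410,270,5)
E
```

```text
5.8 [ 572.8 -133.5   60.9] [-0.1   1.13 -1.12] [ 0.01 -0.06  0.01]
```

View pics/s1_c250_150.png

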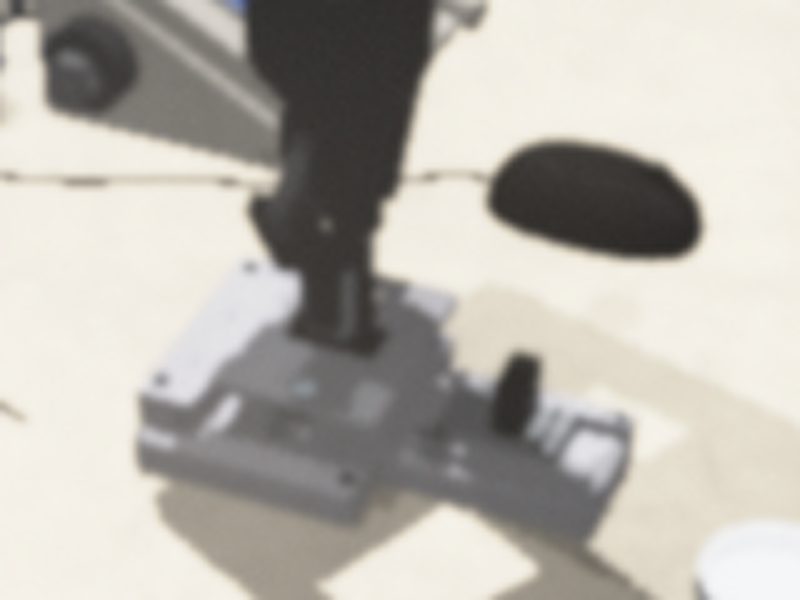

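View pics/w5.png

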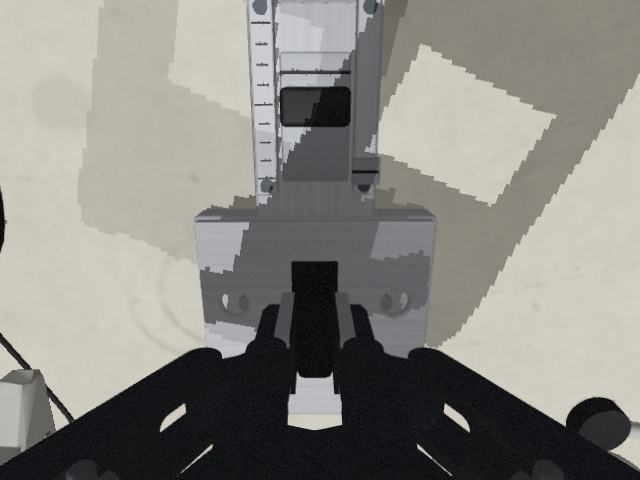

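From behind, the wrist view shows the slide line at row 72, the index clip line at row 172 at (365,172), and the studs just visible inside the plate's holes at (235,302) and (397,302).

```bash
python3 - <<'E'
from h import *
crop('w5',190,200,445,330,3)
crop('w5',235,0,395,200,4)
E
```

```text
(no output)
```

View pics/w5_c190_200.png

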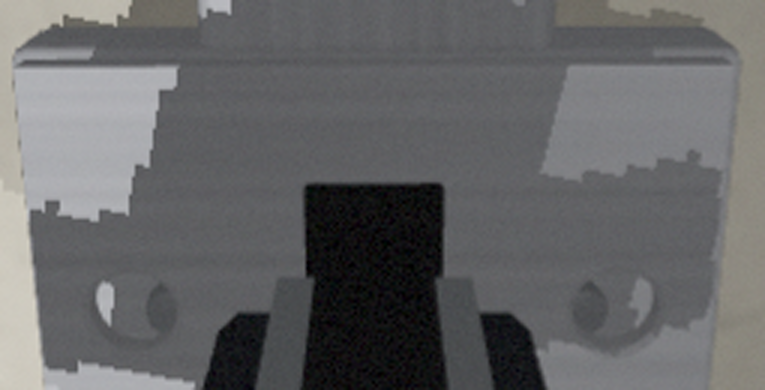

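View pics/w5_c235_0.png

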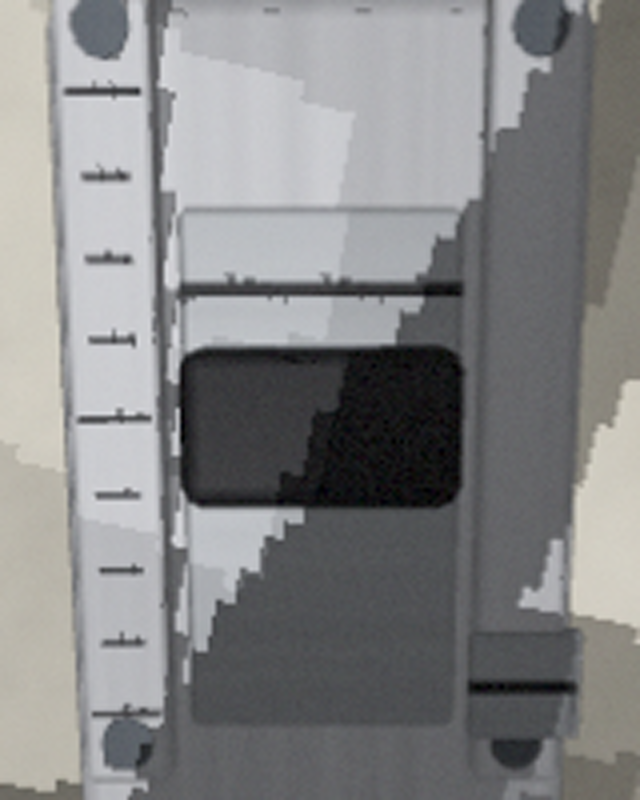

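The studs are symmetric inside the holes, so the sideways fit is good to about 0.3 mm. Next I lower the plate onto the stud tops.

>>> {"fn": "move_arm", "kwargs": {"steps": [0, 0, 0, 0, 0, -8, 1, 0, 0, 0, 0, 0, -7, 1, 0, 0, 0, 0, 0, -3, 1, 0, 0, 0, 0, 0, -1, 1, 0, 0, 0, 0, 0, 0, 1, 0, 0, 0, 0, 0, 0, 1]}}

```text
time: 6.5
ee_pos: [570.7, -133.3, 40.4]
tool_rot: [[-0.2, -0.001, -0.98], [0.98, 0.0, -0.2], [0.001, -1.0, 0.001]]
ft_force: [-3.3, 1.4, 5.5]
finger_gap: 13.2
```

>>> {"fn": "move_arm", "kwargs": {"steps": [0, 0, 0, 0, 0, -1, 1, 0, 0, 0, 0, 0, 0, 1, 0, 0, 0, 0, 0, 0, 1]}}

```text
time: 6.8
ee_pos: [570.6, -133.4, 40.3]
tool_rot: [[-0.2, -0.001, -0.98], [0.98, 0.0, -0.2], [0.0, -1.0, 0.001]]
ft_force: [-6.3, 2.3, 16.7]
finger_gap: 12.9
```

>>> {"fn": "move_arm", "kwargs": {"steps": [0, 0, 0, 0, 0, 0.9, 1, 0, 0, 0, 2.9, 0.6, 0, 1, 0, 0, 0, 2.9, 0.6, 0, 1, 0, 0, 0, 2.9, 0.6, 0, 1, 0, 0, 0, 2.4, 0.5, 0, 1, 0, 0, 0, 0, 0, 0, 1, 0, 0, 0, 0, 0, 0, 1]}}

```text
time: 7.5
ee_pos: [582.2, -131.2, 40.1]
tool_rot: [[-0.2, -0.0, -0.98], [0.98, -0.0, -0.2], [0.0, -1.0, 0.0]]
ft_force: [-3.3, 0.0, 4.4]
finger_gap: 13.3
```

>>> {"fn": "move_arm", "kwargs": {"steps": [0, 0, 0, 1.5, 0.3, -0.2, 1, 0, 0, 0, 0, 0, 0, 1, 0, 0, 0, 0, 0, 0, 1]}}

```text
time: 7.8
ee_pos: [584.0, -130.8, 39.6]
tool_rot: [[-0.2, 0.0, -0.98], [0.98, 0.0, -0.2], [0.0, -1.0, -0.0]]
ft_force: [0.0, 0.8, -1.9]
finger_gap: 13.1
```

>>> {"fn": "move_arm", "kwargs": {"steps": [0, 0, 0, 1.2, 0.2, -0.2, 1, 0, 0, 0, 0, 0, 0, 1, 0, 0, 0, 0, 0, 0, 1]}}

```text
time: 8.1
ee_pos: [585.1, -130.6, 39.7]
tool_rot: [[-0.2, 0.0, -0.98], [0.98, 0.0, -0.2], [0.0, -1.0, -0.0]]
ft_force: [0.7, -0.2, -2.0]
finger_gap: 12.9
```

The contact force is gone and only the plate's weight remains, so the holes are over the studs. I'll lower it.

>>> {"fn": "move_arm", "kwargs": {"steps": [0, 0, 0, 0.5, 0.1, -1, 1, 0, 0, 0, 0, 0, -1, 1, 0, 0, 0, 0, 0, 0, 1, 0, 0, 0, 0, 0, 0, 1]}}

```text
time: 8.5
ee_pos: [585.5, -130.6, 37.7]
tool_rot: [[-0.2, -0.0, -0.98], [0.98, 0.0, -0.2], [0.0, -1.0, 0.0]]
ft_force: [-0.8, 0.3, -1.9]
finger_gap: 12.9
```

>>> {"fn": "move_arm", "kwargs": {"steps": [0, 0, 0, 0, 0, -1, 1, 0, 0, 0, 0, 0, -1, 1, 0, 0, 0, 0, 0, -1, 1, 0, 0, 0, 0, 0, 0, 1, 0, 0, 0, 0, 0, 0, 1]}}

```text
time: 9.0
ee_pos: [585.5, -130.6, 34.7]
tool_rot: [[-0.2, -0.0, -0.98], [0.98, 0.0, -0.2], [0.0, -1.0, 0.0]]
ft_force: [0.8, -0.2, -2.6]
finger_gap: 13.4
```

>>> {"fn": "move_arm", "kwargs": {"steps": [0, 0, 0, 0, 0, -0.6, 1, 0, 0, 0, 0, 0, 0, 1, 0, 0, 0, 0, 0, 0, 1]}}

```text
time: 9.3
ee_pos: [585.6, -130.6, 34.4]
tool_rot: [[-0.2, 0.0, -0.98], [0.98, -0.0, -0.2], [-0.0, -1.0, -0.0]]
ft_force: [-0.8, 0.2, 2.9]
finger_gap: 13.0
```

The plate bottomed at exactly 6 mm below the stud-top level. I'll release it, lift and look.

>>> {"fn": "move_arm", "kwargs": {"steps": [0, 0, 0, 0, 0, 0, 0.8, 0, 0, 0, 0, 0, 0, 0.6, 0, 0, 0, 0, 0, 0, 0.5, 0, 0, 0, 0, 0, 0, 0.5, 0, 0, 0, 0, 0, 20, 0.5, 0, 0, 0, 0, 0, 40, 0.5, 0, 0, 0, -15, -3, 40, 0.7, 0, 0, 0, -15, -3, 20, 1, 0, 0, 0, -20, -4, 0, 1, 0, 0, 0, 0, 0, 0, 1, 0, 0, 0, 0, 0, 0, 1, 0, 0, 0, 0, 0, 0, 1]}}

```text
time: 10.5
ee_pos: [536.2, -140.5, 153.9]
tool_rot: [[-0.2, 0.0, -0.98], [0.98, 0.0, -0.2], [0.0, -1.0, -0.0]]
ft_force: [0.7, -0.3, 1.0]
finger_gap: -0.4
```

```bash
python3 - <<'E'
from h import *
p,d,s=grab('wrist','w6');print(s['time'],np.round(s['ee_pos'],1),np.round(s['tool_rot'],3).tolist(),s['finger_gap'],s['ft_force'])
E
```

```text
10.5 [ 536.2 -140.5  153.9] [[-0.2, 0.0, -0.98], [0.98, 0.0, -0.2], [0.0, -1.0, -0.0]] -0.38546695264514336 [ 0.6567038  -0.2766715   1.01535853]
```

View pics/w6.png

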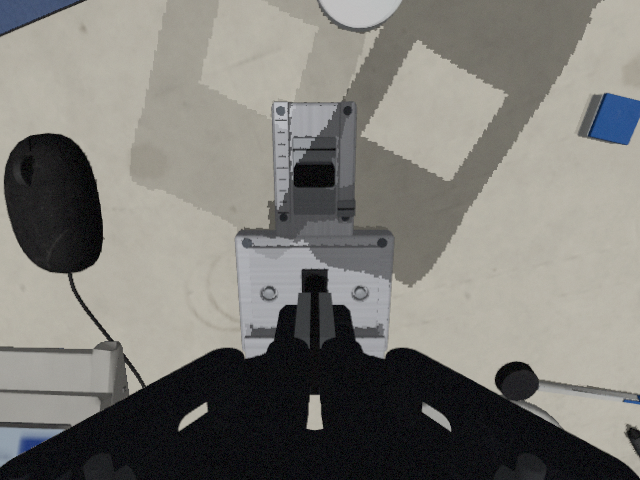

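The plate is seated, with a stud inside each hole at (269,292) and (360,292). Knob at (314,175), slide line at about row 150, and clip line at about (347,209). I'll measure these enlarged.

```bash
python3 - <<'E'
from h import *
crop('w6',265,95,365,240,5); crop('w6',235,225,395,320,5)
E
```

```text
(no output)
```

View pics/w6_c265_95.png

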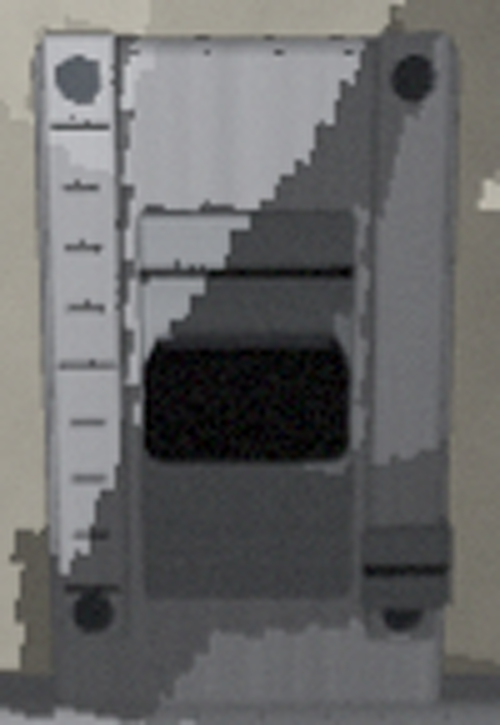

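View pics/w6_c235_225.png

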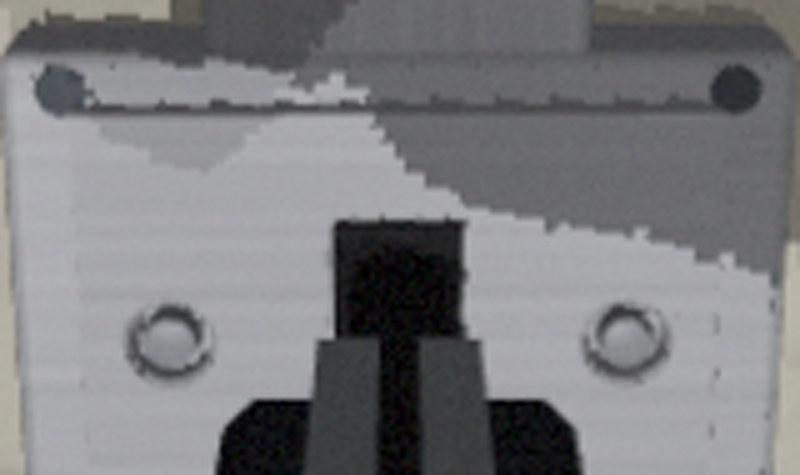

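```bash
python3 - <<'E'
from h import *
f=lambda u,k,o:((np.array(u)+.5)/k-.5+np.array(o))
e=np.array([np.cos(np.radians(11.5)),np.sin(np.radians(11.5)),0]);yv=np.array([-e[1],e[0],0]);S=np.array([585.4,-130.6,0])
def car(X): return (e@(X-S)).round(2),(yv@(X-S)).round(2)
for tag,k,o,sl,ix,kn in(('w6',5,(265,95),[(350,271),(145,272)],[(445,570),(368,570)],(245,342)),('w5',4,(235,0),[(461,289),(181,289)],[(575,687),(470,687)],(320,350))):
    p,d,c=load(tag,'wrist')
    A=atz(c,[f(u,k,o) for u in sl],31);B=atz(c,[f(u,k,o) for u in ix],32.5)
    print(tag,[car(a) for a in A],[car(b) for b in B]);print(' knob edge z59',car(atz(c,[f(kn,k,o)],59)[0]),'z31',car(atz(c,[f(kn,k,o)],31)[0]))
    print(' need',e@(B.mean(0)-A.mean(0)))
    st=None
p,d,c=load('w6','wrist')
st=atz(c,[f(u,5,(235,225)) for u in((625,338),(170,338))],26);print('studs',[car(a) for a in st],st)
tail=atz(c,[f(u,5,(265,95)) for u in((455,36),(42,34))],20);print('tail end (x -142)',[car(a) for a in tail])
E
```

```text
w6 [(np.float64(-110.61), np.float64(13.91)), (np.float64(-110.45), np.float64(-14.13))] [(np.float64(-69.25), np.float64(28.04)), (np.float64(-69.23), np.float64(17.08))]
 knob edge z59 (np.float64(-103.66), np.float64(-0.39)) z31 (np.float64(-101.03), np.float64(-0.45))
 need 41.28996836363828
w5 [(np.float64(-110.27), np.float64(14.42)), (np.float64(-110.24), np.float64(-14.93))] [(np.float64(-69.1), np.float64(28.18)), (np.float64(-69.07), np.float64(16.45))]
 knob edge z59 (np.float64(-101.8), np.float64(-0.32)) z31 (np.float64(-104.27), np.float64(-0.35))
 need 41.17278122175496
studs [(np.float64(-1.26), np.float64(35.53)), (np.float64(-1.18), np.float64(-35.61))] [[ 577.08487607  -96.03371455   26.        ]
 [ 591.34009714 -165.73131288   26.        ]]
tail end (x -142) [(np.float64(-141.56), np.float64(28.44)), (np.float64(-141.77), np.float64(-28.44))]
```

Two views agree on 41.2–41.3 mm of slide travel to the mark. Next I descend behind the knob with the fingers shut.

>>> {"fn": "move_arm", "kwargs": {"steps": [0, 0, 0, -25, -5.3, 0, 1, 0, 0, 0, -25, -5.3, 0, 1, 0, 0, 0, -23, -4.8, -10, 1, 0, 0, 0, 0, 0, -35, 1, 0, 0, 0, 0, 0, -35, 1, 0, 0, 0, 0, 0, -22, 1, 0, 0, 0, 0, 0, -10, 1, 0, 0, 0, 0, 0, 0, 1, 0, 0, 0, 0, 0, 0, 1]}}

```text
time: 11.45
ee_pos: [463.2, -156.0, 42.6]
tool_rot: [[-0.2, 0.0, -0.98], [0.98, -0.0, -0.2], [-0.0, -1.0, -0.0]]
ft_force: [0.1, -0.7, 1.4]
finger_gap: 0.2
```

```bash
python3 - <<'E'
from h import *
p,d,s=grab('scene','s2');print(s['time'],np.round(s['ee_pos'],1),s['ft_force'])
crop('s2',250,180,400,280,5)
E
```

```text
11.45 [ 463.2 -156.    42.6] [ 0.12396979 -0.67911078  1.42991383]
```

View pics/s2_c250_180.png

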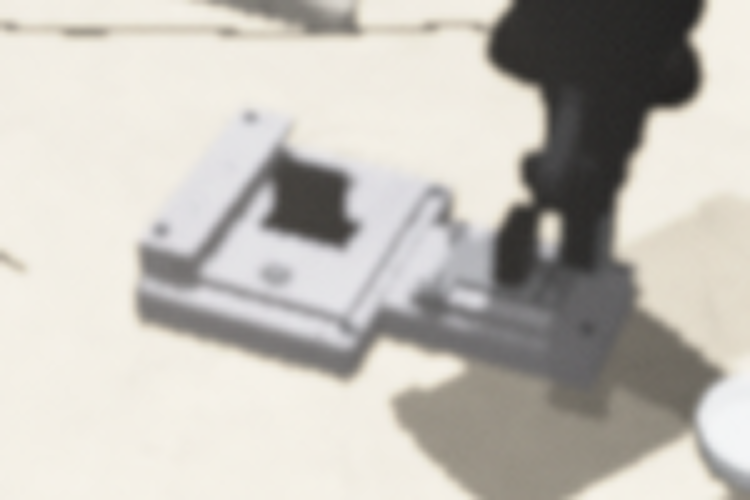

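The plate lies flat and the fingers stand behind the knob. I'll push forward to contact.

>>> {"fn": "move_arm", "kwargs": {"steps": [0, 0, 0, 2.94, 0.6, 0, 1, 0, 0, 0, 2.94, 0.6, 0, 1, 0, 0, 0, 2.94, 0.6, 0, 1, 0, 0, 0, 2.94, 0.6, 0, 1, 0, 0, 0, 1.96, 0.4, 0, 1, 0, 0, 0, 0, 0, 0, 1]}}

```text
time: 12.1
ee_pos: [476.1, -153.1, 42.2]
tool_rot: [[-0.2, -0.001, -0.98], [0.98, 0.0, -0.2], [0.0, -1.0, 0.001]]
ft_force: [-0.9, 0.4, 1.4]
finger_gap: 0.1
```

>>> {"fn": "move_arm", "kwargs": {"steps": [0, 0, 0, 1.96, 0.4, 0, 1, 0, 0, 0, 1.96, 0.4, 0, 1, 0, 0, 0, 0, 0, 0, 1]}}

```text
time: 12.4
ee_pos: [480.0, -152.2, 42.0]
tool_rot: [[-0.2, -0.001, -0.98], [0.98, 0.0, -0.2], [0.0, -1.0, 0.001]]
ft_force: [-4.0, -0.1, 0.9]
finger_gap: -0.2
```

```bash
python3 - <<'E'
from h import *
p,d,s=grab('wrist','w7');print(s['time'],np.round(s['ee_pos'],1),s['ft_force'])
crop('w7',215,170,415,370,4)
E
```

```text
12.4 [ 480.  -152.2   42. ] [-3.9955171  -0.12155189  0.87121843]
```

View pics/w7_c215_170.png

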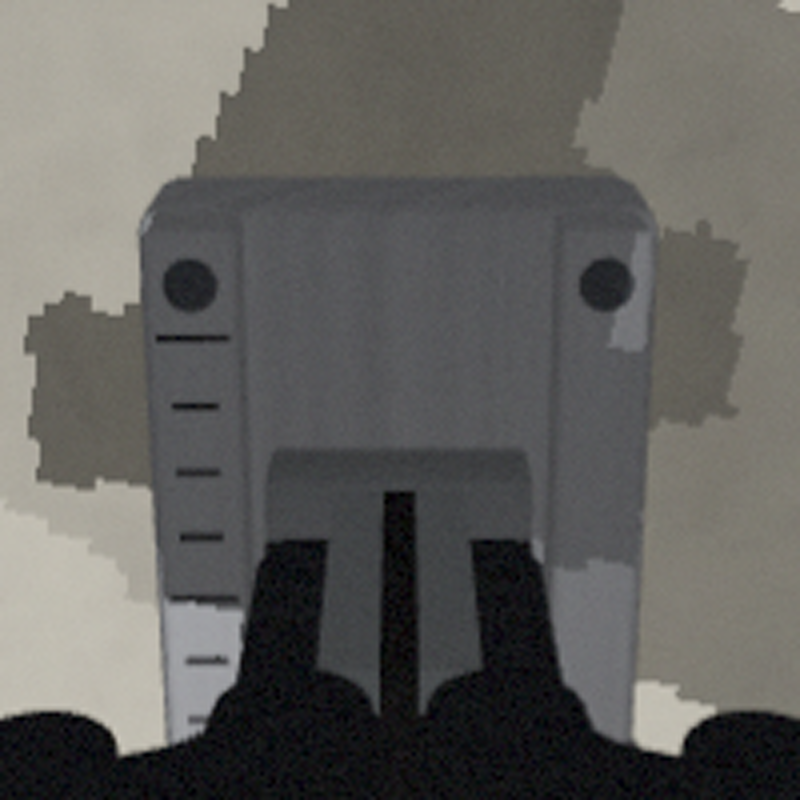

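```bash
cat > edge.py <<'E'
from h import *
f=lambda u,k,o:((np.array(u)+.5)/k-.5+np.array(o))
e=np.array([np.cos(np.radians(11.5)),np.sin(np.radians(11.5)),0]);S=np.array([585.4,-130.6,0])
def ex(tag,u,k,o,z=31):
    p,d,c=load(tag,'wrist'); return round(float(e@(atz(c,[f(u,k,o)],z)[0]-S)),2)
E
python3 - <<'E'
from edge import *
print('w6 back edge',[ex('w6',(245,y),5,(265,95)) for y in (208,212,216)],'w5',[ex('w5',(320,y),4,(235,0)) for y in (205,209,213)])
print('w7',[(y,ex('w7',(400,y),4,(215,170))) for y in (450,465,478,486)])
crop('w7',265,270,365,310,8)
# rulers: left-in-image ticks
print('tick w6',[ex('w6',(88,y),5,(265,95),29) for y in (127,187,246,307,365)],'w7',[ex('w7',(197,y),4,(215,170),29) for y in(338,406,472,537,600)])
E
```

```text
w6 back edge [-118.92, -118.39, -117.87] w5 [-118.28, -117.9, -117.52]
w7 [(450, -117.47), (465, -115.68), (478, -114.13), (486, -113.16)]
tick w6 [-129.42, -121.62, -113.81, -105.6, -97.66] w7 [-129.76, -121.84, -113.93, -105.91, -97.92]
```

View pics/w7_c265_270.png

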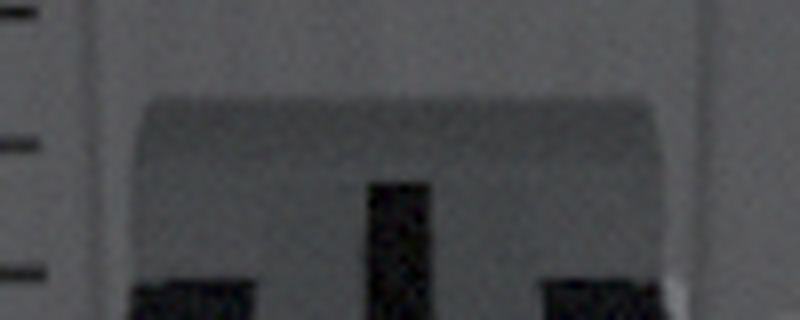

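The slide's back edge moved from -118.2 to about -114.1, so it has gone 4 mm of 41.2. I'll continue in 2 mm nudges.

>>> {"fn": "move_arm", "kwargs": {"steps": [0, 0, 0, 1.96, 0.4, 0, 1, 0, 0, 0, 1.96, 0.4, 0, 1, 0, 0, 0, 1.96, 0.4, 0, 1, 0, 0, 0, 1.96, 0.4, 0, 1, 0, 0, 0, 1.96, 0.4, 0, 1, 0, 0, 0, 1.96, 0.4, 0, 1, 0, 0, 0, 1.96, 0.4, 0, 1, 0, 0, 0, 1.96, 0.4, 0, 1, 0, 0, 0, 1.96, 0.4, 0, 1, 0, 0, 0, 1.96, 0.4, 0, 1, 0, 0, 0, 0, 0, 0, 1]}}

```text
time: 13.55
ee_pos: [500.1, -148.2, 42.1]
tool_rot: [[-0.2, 0.0, -0.98], [0.98, 0.0, -0.2], [-0.0, -1.0, -0.0]]
ft_force: [-2.7, 1.6, -0.8]
finger_gap: 0.1
```

```bash
python3 - <<'E'
from edge import *
p,d,s=grab('wrist','w8');print(s['time'],np.round(s['ee_pos'],1),s['ft_force'],e@(np.array(s['ee_pos'])-S))
crop('w8',215,170,415,370,4)
E
```

```text
13.55 [ 500.1 -148.2   42.1] [-2.74992159  1.63926782 -0.80216321] -87.06986834440367
```

View pics/w8_c215_170.png

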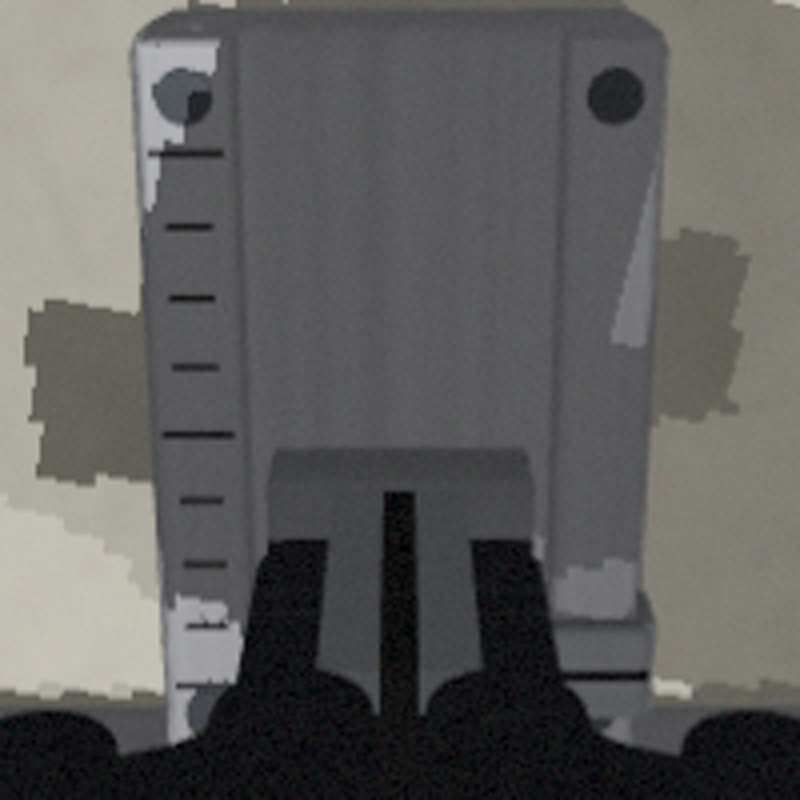

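The slide moved with the fingers, with its back edge at the same row 478. The clip line is now visible at (605,676) in the crop.

```bash
python3 - <<'E'
from edge import *
a=ex('w8',(400,478),4,(215,170));b=ex('w8',(605,676),4,(215,170),32.5);print(a,a+7.9,b,b-a-7.9)
print('w5',ex('w5',(320,209),4,(235,0)),ex('w5',(320,289),4,(235,0)))
E
```

```text
-93.57 -85.66999999999999 -69.59 16.07999999999999
w5 -117.9 -110.25
```

>>> {"fn": "move_arm", "kwargs": {"steps": [0, 0, 0, 1.96, 0.4, 0, 1, 0, 0, 0, 1.96, 0.4, 0, 1, 0, 0, 0, 1.96, 0.4, 0, 1, 0, 0, 0, 1.96, 0.4, 0, 1, 0, 0, 0, 1.96, 0.4, 0, 1, 0, 0, 0, 0, 0, 0, 1, 0, 0, 0, 0, 0, 0, 1]}}

```text
time: 14.3
ee_pos: [510.1, -146.4, 42.2]
tool_rot: [[-0.2, 0.001, -0.98], [0.98, -0.0, -0.2], [-0.0, -1.0, -0.001]]
ft_force: [-1.7, 1.2, -1.2]
finger_gap: 0.2
```

```bash
python3 - <<'E'
from edge import *
p,d,s=grab('wrist','w9');print(s['time'],np.round(s['ee_pos'],1),s['ft_force'],e@(np.array(s['ee_pos'])-S))
crop('w9',215,170,415,370,4)
E
```

```text
14.3 [ 510.1 -146.4   42.2] [-1.70149715  1.21242341 -1.15062676] -76.9524145799404
```

View pics/w9_c215_170.png

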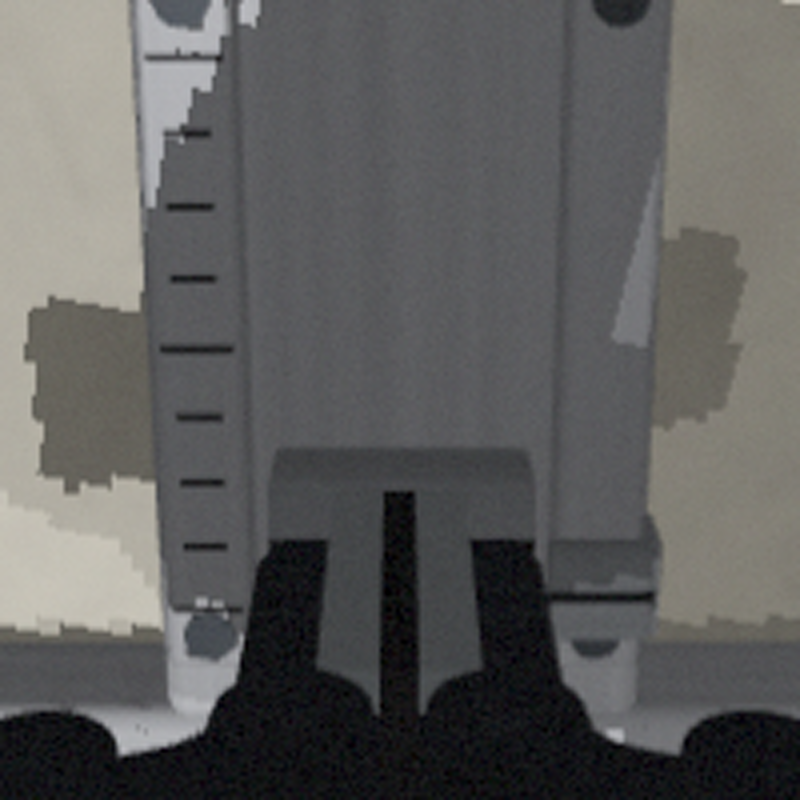

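About 6.3 mm remain. I'll push 4 mm more, then back off, rise and read both lines directly.

>>> {"fn": "move_arm", "kwargs": {"steps": [0, 0, 0, 1.37, 0.28, 0, 1, 0, 0, 0, 1.37, 0.28, 0, 1, 0, 0, 0, 1.18, 0.24, 0, 1, 0, 0, 0, 0, 0, 0, 1, 0, 0, 0, 0, 0, 0, 1]}}

```text
time: 14.85
ee_pos: [513.8, -145.6, 42.3]
tool_rot: [[-0.2, 0.001, -0.98], [0.98, -0.0, -0.2], [-0.0, -1.0, -0.001]]
ft_force: [-2.8, -0.8, -0.5]
finger_gap: 0.1
```

>>> {"fn": "move_arm", "kwargs": {"steps": [0, 0, 0, -5.9, -1.2, 0, 1, 0, 0, 0, 0, 0, 30, 1, 0, 0, 0, 10, 2, 40, 1, 0, 0, 0, 20, 4, 20, 1, 0, 0, 0, 20, 4, 10, 1, 0, 0, 0, 0, 0, 0, 1, 0, 0, 0, 0, 0, 0, 1, 0, 0, 0, 0, 0, 0, 1, 0, 0, 0, 0, 0, 0, 1]}}

```text
time: 15.75
ee_pos: [556.3, -136.8, 141.2]
tool_rot: [[-0.2, -0.002, -0.98], [0.98, 0.0, -0.2], [0.001, -1.0, 0.002]]
ft_force: [-0.1, -0.4, -0.3]
finger_gap: 0.1
```

```bash
python3 - <<'E'
from edge import *
p,d,s=grab('wrist','w10');print(s['time'],np.round(s['ee_pos'],1),s['ft_force'],e@(np.array(s['ee_pos'])-S))
crop('w10',215,70,415,270,4)
E
```

```text
15.75 [ 556.3 -136.8  141.2] [-0.09055254 -0.36582368 -0.3311507 ] -29.795724281201988
```

View pics/w10_c215_70.png

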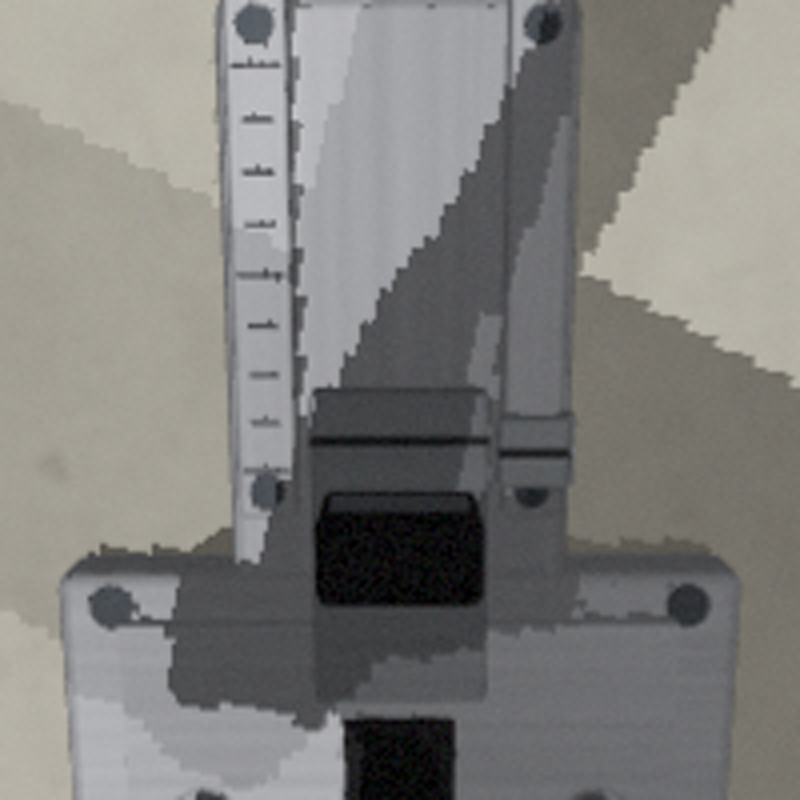

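The slide line is at crop row 440 and the clip line at row 453. The tongue lies over the plate's near edge.

```bash
python3 - <<'E'
from edge import *
a=ex('w10',(488,440),4,(215,70));b=ex('w10',(500,453),4,(215,70),32.5);print(a,b,b-a)
print(sum(1 for _ in [0]), ex('w10',(400,440),4,(215,70)), ex('w10',(535,453),4,(215,70),32.5))
E
```

```text
-71.1 -69.15 1.9499999999999886
1 -71.09 -69.15
```

The slide is 1.95 mm short, which is inside tolerance, but I'll make one last 1.8 mm nudge to centre it.

>>> {"fn": "move_arm", "kwargs": {"steps": [0, 0, 0, -20, -4, -10, 1, 0, 0, 0, -20, -4, -20, 1, 0, 0, 0, -10, -2, -20, 1, 0, 0, 0, 0, 0, -30, 1, 0, 0, 0, 0, 0, -20, 1, 0, 0, 0, 0, 0, 0, 1, 0, 0, 0, 0, 0, 0, 1]}}

```text
time: 16.5
ee_pos: [507.2, -146.8, 42.1]
tool_rot: [[-0.2, -0.001, -0.98], [0.98, 0.0, -0.2], [0.001, -1.0, 0.001]]
ft_force: [0.3, 0.4, 0.8]
finger_gap: -0.0
```

>>> {"fn": "move_arm", "kwargs": {"steps": [0, 0, 0, 1.96, 0.4, 0, 1, 0, 0, 0, 1.96, 0.4, 0, 1, 0, 0, 0, 1.08, 0.22, 0, 1, 0, 0, 0, 0.9, 0.18, 0, 1, 0, 0, 0, 0.9, 0.18, 0, 1, 0, 0, 0, 0.9, 0.18, 0, 1, 0, 0, 0, 0, 0, 0, 1, 0, 0, 0, 0, 0, 0, 1]}}

```text
time: 17.3
ee_pos: [514.9, -145.1, 42.1]
tool_rot: [[-0.2, -0.001, -0.98], [0.98, 0.0, -0.2], [0.0, -1.0, 0.001]]
ft_force: [-4.2, -0.8, 3.6]
finger_gap: -0.1
```

>>> {"fn": "move_arm", "kwargs": {"steps": [0, 0, 0, -5.9, -1.2, 0, 1, 0, 0, 0, 0, 0, 30, 1, 0, 0, 0, 10, 2, 40, 1, 0, 0, 0, 20, 4, 20, 1, 0, 0, 0, 20, 4, 10, 1, 0, 0, 0, 0, 0, 0, 1, 0, 0, 0, 0, 0, 0, 1, 0, 0, 0, 0, 0, 0, 1, 0, 0, 0, 0, 0, 0, 1]}}

```text
time: 18.2
ee_pos: [558.0, -136.4, 141.2]
tool_rot: [[-0.2, -0.002, -0.98], [0.98, 0.0, -0.2], [0.001, -1.0, 0.002]]
ft_force: [0.4, -0.5, 0.3]
finger_gap: 0.2
```

```bash
python3 - <<'E'
from edge import *
p,d,s=grab('wrist','w11');print(s['time'],np.round(s['ee_pos'],1),s['ft_force'],e@(np.array(s['ee_pos'])-S))
crop('w11',215,70,415,310,3.3)
E
```

```text
18.2 [ 558.  -136.4  141.2] [ 0.40574435 -0.51065655  0.28375884] -28.005977205476423
```

View pics/w11_c215_70.png

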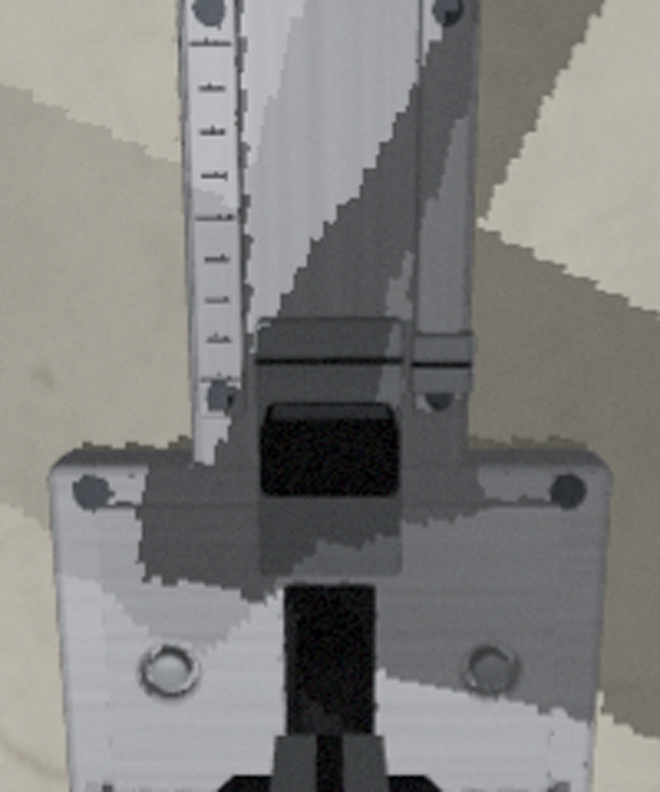

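```bash
python3 - <<'E'
from edge import *
a=ex('w11',(400,360),3.3,(215,70));b=ex('w11',(415,364),3.3,(215,70),32.5);print(a,b,b-a)
s=r.state();print(s['time'],s['ft_force'],s['ee_pos']);r.finish_job()
E
```

```text
-69.92 -69.32 0.6000000000000085
18.25 [-1.22821741  0.32515501 -0.39976044] [ 558.27377204 -136.43430808  141.37143068]
the job is handed in; nothing more can be done
```

I put the cover plate back on the filter carrier and pushed the stop slide to its mark, then handed the job in at 18.25 s. No verdict is reported.

- **Plate:** I gripped the grey plate by its handle, rested it on the studs and slid it in under the lip. The contact force vanished when the holes met the studs. The plate bottomed exactly 6.0 mm below the stud-top level, with the slide still back. The last wrist picture shows both studs centred in the holes and the tongue over the plate's near edge.
- **Stop slide:** I nudged it forward and read both lines directly, first at 1.95 mm short. After one last nudge of about 1.8 mm, the slide line is about 0.6 mm short of the clip line, within the 3 mm tolerance.
- **At hand-in:** the shut fingers were clear above the carrier, touching nothing. The bystanders and the turquoise plate were not approached, though I took no final picture to check them.
- **Disagreements:** the overhead camera read positions about 2–3 mm farther forward than the wrist camera. Some wrist measurements of known widths also came out about 3% short. I used the wrist readings, and the points of contact agreed with them.

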